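# Show a dark trial tile to the inspection camera above its orange standard

### The job

Set up a colour check of two glaze tiles: first take the orange standard tile out of the wooden block and seat it in the easel's pocket, glaze to the camera, fully home, square and flat against the rest, and let it go. Then take the dark brown trial tile and hold it up just over the standard for the inspection camera: edges in line with the standard, the same way up and leaning back in the same plane, glaze to the camera, with a clear gap of about 2 cm between the two tiles. Finish while still holding the dark tile there, still and touching nothing but the gripper; do not knock the camera, and leave the olive green tile and the two glaze pots alone.

Things in the scene. Friction and masses are not known exactly. Their poses are not given: they have to be found in the camera images.
- orange_tile: Fired tile, pale clay with a bright orange glaze on one face, 58 x 41 x 14 mm, 60 to 110 g: the standard. Starts upright on a short edge in any of the block's three grooves, glaze to the block's front. Origin: centre of its bare back; x along its length (starts pointing up), y across its width, z out of the glaze. Pinch it by its two side edges (41 mm apart), from above, in its upper half.
- orange_tile_face (a point): Centre of the orange tile's glazed face, 14 mm along +z from its origin.
- dark_tile: Fired tile, pale clay with a very dark chocolate brown glaze on one face, 59 x 43 x 12 mm, 60 to 110 g: the trial. Starts upright on a short edge in any of the block's three grooves, glaze to the block's front. Origin: centre of its bare back; x along its length (starts pointing up), y across its width, z out of the glaze. Pinch it by its two side edges (43 mm apart), from above, in its upper half.
- dark_tile_face (a point): Centre of the dark tile's glazed face, 12 mm along +z from its origin.
- olive_tile: Bystander tile like the others with an olive green glaze, 60 x 44 x 12 mm, in another groove of the block; leave it (20 mm). Same origin and axes.
- tile_block: Light wooden block, 162 x 60 x 27 mm, fixed, with three open-ended cross grooves 48 mm apart, 17 mm wide, 15 mm deep (floors 12 mm over the bench). Origin: centre of its underside; x along its length, its front (where the glazes look) is -x, y across, z up. The tiles' tops stand 70 to 72 mm over the bench.
- easel: Small fixed easel for one tile: grey base 120 x 96 mm, 11 mm high, a black leaning pocket, a narrow aluminium back rest on two steel struts. Origin: on the bench under the pocket; front (to the camera) is -x, y across, z up. The rest is 26 mm wide and 46 mm high above the pocket floor, so fingers pass either side of it.
- easel_seat: The pocket, leaning back 15 degrees. Origin: on its floor, mid-width, on the plane of the rest, 36 mm over the bench; z up along the rest, -x squarely to the camera, y across. 44 mm wide, 17 mm from rest to front lip; lip 8 mm and side cheeks 10 mm high, with flared lead-ins to 17 mm. Entered along -z. A seated tile's back lies on the rest: its origin at x = y = 0, z = half its length.
- inspection_camera: Black inspection camera with ring light on a post and round foot, 0.22 m high, fixed 0.25 to 0.28 m in front of the easel, looking at it 15 degrees downward, square to the leaning tiles. Origin: centre of the foot; x is the way it looks, z up. Do not knock it (5 N).
- orange_pot: Bystander: loose screw-cap glaze pot, orange with a white cap, 53 mm across and 61 mm high, to the right of the block. Origin: centre of its underside. Leave it (20 mm).
- brown_pot: Bystander: loose screw-cap glaze pot, brown with a black cap, 62 mm across and 92 mm high, beyond the orange pot. Origin: centre of its underside. Leave it (20 mm).
Not all that is in view belongs to the job. Leave any purple look-alike of the easel alone. What is shaped like the dark_tile but yellow is not meant.

How it is judged:
On the way, in this order (a step that is already met when the one before it is completed fails the run):
1. the orange tile is seated in the easel's pocket, glaze to the camera, and let go (x of orange_tile in the frame of easel_seat between -0.004 and 0.004 m and y of orange_tile in the frame of easel_seat between -0.004 and 0.004 m and z of orange_tile in the frame of easel_seat between 0.0255 and 0.0325 m and x of orange_tile_face in the frame of easel_seat between -0.019 and -0.009 m and angle between the x axis of orange_tile and the z axis of easel_seat, either way round below 0.07 rad and angle between the y axis of orange_tile and the y axis of easel_seat, either way round below 0.07 rad and contact force between the fingers and orange_tile below 0.05 N and linear speed of orange_tile below 0.02 m/s), for 0.3 s.
2. the dark tile is lifted clear out of the block (height (world z) of dark_tile above 0.07 m and contact force between dark_tile and tile_block below 0.05 N), for 0.1 s.
At the end, for the whole second after the job is handed in: Dark tile held still, only the gripper touching it, within 12 mm of the standard's plane and centre line, gap 10 to 31 mm above it, square within 0.14 rad, glaze to camera. Orange tile let go, seated within 4 mm and 0.07 rad, glaze to camera. Olive tile, pots: moved under 20 mm (all of step 1 and x of dark_tile in the frame of easel_seat between -0.012 and 0.012 m and y of dark_tile in the frame of easel_seat between -0.012 and 0.012 m and z of dark_tile in the frame of easel_seat between 0.0975 and 0.1195 m and x of dark_tile_face in the frame of easel_seat between -0.025 and 0 m and angle between the x axis of dark_tile and the z axis of easel_seat, either way round below 0.14 rad and angle between the y axis of dark_tile and the y axis of easel_seat, either way round below 0.14 rad and contact force between the fingers and dark_tile above 0.5 N and linear speed of dark_tile below 0.02 m/s and angular speed of dark_tile below 0.2 rad/s and contact force between dark_tile and easel below 0.05 N and contact force between dark_tile and orange_tile below 0.05 N and contact force between dark_tile and tile_block below 0.05 N and distance of each of olive_tile, orange_pot, brown_pot from where it was at the start of the episode below 0.02 m); the arm keeps its last pose, push and grip.
It fails at once if the camera is knocked (over 5 N) (contact force between inspection_camera and anything else above 5 N).
It fails at once if the olive tile or a glaze pot is shifted by more than 20 mm (not (distance of olive_tile from where it was at the start of the episode below 0.02 m) or not (distance of orange_pot from where it was at the start of the episode below 0.02 m) or not (distance of brown_pot from where it was at the start of the episode below 0.02 m)).
It also fails if it takes over 51 s, if anything falls off the work surface, if the arm or the gripper's body presses on something with over 40 N, if the wrist force passes 120 N, or if a joint passes its speed limit or range.

### The arm

A 6-joint arm with a two-finger parallel gripper is mounted at the origin on the work surface; the furniture and walls round the work are solid. World frame = base frame: x ahead of the robot, y to its left, z up, the work surface at z = 0. Lengths are in m, angles in rad, forces in N, time in s.
With the tool pointing down it reaches from about 0.4 to 0.825 m from the base axis. Payload 7 kg.
Tool frame: the origin (TCP) lies at the very end of the fingers, on their centre line; the grasp point (between the pads) lies 19 mm behind it; z points along the fingers, y is the line along which they close (so a half turn about z gives the same grasp; the last joint's range is limited). The gripper opens to 88 mm and grips with 3 to 60 N. Pads are 19 mm wide; open, the fingers measure 130 mm over their backs; the gripper's body (78 mm by 193 mm) begins 47 mm behind the grasp point.
Start: joints at [-1.002, 0.359, 0.012, 0, -1.224, -0.288], TCP at [0.187, -0.649, 0.227] pointing down, gripper open.
Joint ranges: [-3.07, 3.07], [-1.43, 2.12], [-1.02, 1.25], [-3.03, 1.67], [-3.05, -0], [-3.03, 3.03]. Speed limits (rad/s): [2.39, 2.39, 3.01, 3.14, 3.14, 3.14].

### API

Orientations are given as [roll, pitch, yaw] about the fixed x, y, z axes, in that order (R = Rz(yaw) Ry(pitch) Rx(roll)).
In Python, from bench import ctrl gives the robot as it stands. The module is installed in compiled form; this text tells all that it offers.
- The arm moves only by the tool drive_tool, never from a script. Its argument "commands" is a list that holds one entry, the list of rows, each a list of 4 numbers: the shift along the tool's x, y, z in cm, then the turn about the tool's z in rad. In form: [[[x, y, z, twist], ...]]. A call has exactly 10 rows; each row shifts and turns the commanded pose from where the row before left it, along the tool's axes as they then stand; what a row does not reach is not made up. A row lasts 1/8 s, in which the tool goes at most 62.5 mm and 10.7 degrees, less where a joint would pass 70% of its speed; a pose out of reach is approached as far as the arm can. A call is refused whole if a number of a shift passes 6.25 or a number of a turn 0.188, either way. A call with a gripper value outside its range is refused whole. "fingers" is the finger opening in cm, from 0 to 8.76, set as the call begins (left out, the last holds). The fingers move at their own pace and stop on an object; the grip force is fixed at half the most. Time passes only in rows, so rows that do not move let the fingers close, or fill a call up. It gives the time, the measured TCP pose, the force, the opening and the grip force at its end, in the units of the state.
- ctrl.sense(): the state, without advancing time (a new reading comes with each control period).
- ctrl.camera(name): name is "scene" or "top" or "wrist"; returns the picture (480x640x3 uint8, blue, green, red); there is no depth.
- ctrl.camera_info(name): a dict with "K" (3x3 intrinsics, pixels), "k1" (the pictures are not rectified: a ray, as slopes to the right and down, at radius r is drawn at 1 + k1 r^2 times it, then the intrinsics apply), "pose" (4x4, takes a point from camera to world coordinates). Camera axes: x right, y down, z forward; pixel columns grow to the right and rows downward; lengths in m; the calibration is good to about 2 mm. A picture is of the moment at which its call begins: read the wrist's pose just before it. camera_info takes no time and is no camera call; for the wrist camera it gives the pose at the moment of the call.
- ctrl.hand_in(): hands the job in; it is judged then, once.
The state is a dict: "time": time; "joints": joint angles; "dq": joint speeds; "joint_efforts": joint torques, N m; "eef_pos": TCP position; "tcp_rot": TCP orientation; "contact_force": force on the tool from outside, world axes, zero at the start; "moment": the same for the moment, N m; "gripper_width": finger opening in m; "grasp_force": force on a finger pad.
Only numpy, scipy, OpenCV 4.12 (cv2) and the standard library are available. Lean on these libraries where they do the work, as an engineer would, in place of code of your own. Each camera call takes 0.05 s, during which the arm holds its last target. There are 200 camera calls.

## Working session

There is one attempt and no reset: what is moved stays moved. The work goes in short steps, Python scripts to look and compute and a tool call to move; the robot and the scene stay as the last step left them, time stands still between calls to the robot, and variables do not carry over. Pictures are saved under pics/ and viewed, at most 12 in all, crops included, and the job is handed in when it is done.

Besides the shell and the picture viewer there is one more tool, called after "Request:" as name(argument=value, ...) on one line, values as JSON. drive_tool: Moves the arm, as the interface text tells. Its arguments: {"type":"object","properties":{"commands":{"type":"array"},"fingers":{"type":"number"}},"required":["commands"]}

```bash
mkdir -p pics; python3 - <<'E'
from bench import ctrl
import cv2,numpy as np
print(ctrl.sense())
for n in("scene","top","wrist"):
    i=ctrl.camera_info(n);print(n,i["K"],i["k1"],np.round(i["pose"],4).tolist())
    cv2.imwrite(f"pics/{n}0.png",ctrl.camera(n))
E
```

```text
{'time': 0.0, 'joints': array([-1.00189265e+00,  3.59379396e-01,  1.10506741e-02, -3.57258606e-04,
       -1.22412971e+00, -2.88087817e-01]), 'dq': array([-0.00027999, -0.00142395,  0.0001927 ,  0.0013179 , -0.00087066,
        0.0005632 ]), 'joint_efforts': array([ 1.62617314e-03, -5.82720315e+01,  2.93067920e+01,  6.99747339e+00,
        6.91502384e-03, -1.48123891e-04]), 'eef_pos': array([ 0.18689203, -0.6480831 ,  0.22562271]), 'tcp_rot': array([ 3.13990362e+00, -1.50277901e-04, -2.86089833e+00]), 'contact_force': array([ 0.72801737, -0.10794   ,  0.4342643 ]), 'moment': array([-0.03655722,  0.00359854,  0.06165993]), 'grasp_force': 0.0, 'gripper_width': 0.08767539296608902}
scene [[575.42862268   0.         319.67503711]
 [  0.         575.42862268 244.31679387]
 [  0.           0.           1.        ]] -0.1899755480032163 [[0.876, 0.2065, -0.4359, 0.9986], [0.4823, -0.3814, 0.7886, -0.9111], [-0.0034, -0.9011, -0.4337, 0.6042], [0.0, 0.0, 0.0, 1.0]]
top [[531.03170985   0.         320.08544401]
 [  0.         531.03170985 234.38919701]
 [  0.           0.           1.        ]] -0.05887497716319176 [[0.0047, -0.9791, 0.2033, 0.1608], [-1.0, -0.0041, 0.0033, 0.1099], [-0.0024, -0.2033, -0.9791, 1.4671], [0.0, 0.0, 0.0, 1.0]]
wrist [[354.45979112   0.         318.13627417]
 [  0.         354.45979112 242.20391567]
 [  0.           0.           1.        ]] -0.02250741395920502 [[-0.2754, 0.9239, 0.2656, 0.1139], [0.9613, 0.2644, 0.0772, -0.6684], [0.0011, 0.2766, -0.961, 0.3838], [0.0, 0.0, 0.0, 1.0]]
```

View pics/scene0.png

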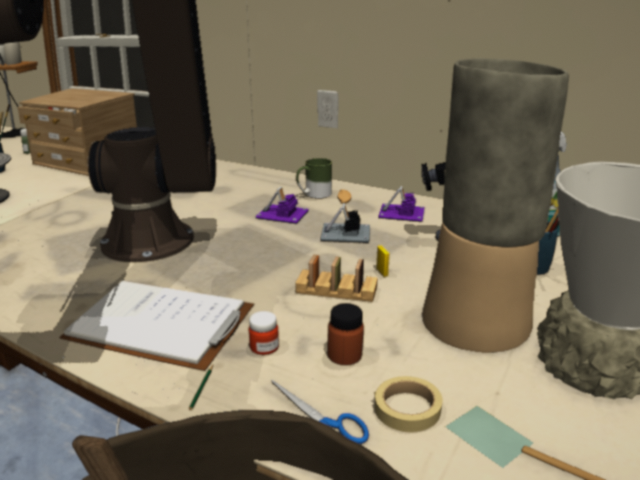

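View pics/top0.png

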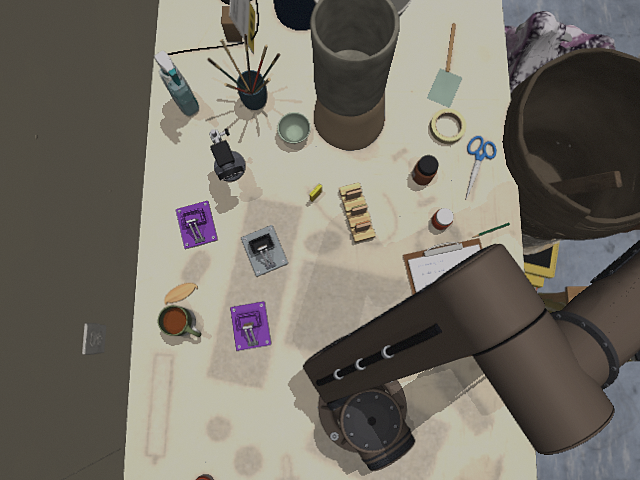

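Bench seen from above: easel (grey) at top-view (265,250), inspection camera at (225,165), block at (357,212), yellow decoy (315,192); orange pot (442,218), brown pot (425,170). I need enlarged crops.

```bash
python3 - <<'E'
import cv2,numpy as np
s=cv2.imread("pics/scene0.png");t=cv2.imread("pics/top0.png")
a=cv2.resize(s[225:305,285:405],(780,520)[:2] and (480,320),interpolation=cv2.INTER_CUBIC)
b=cv2.resize(s[180:250,310:380],(320,320),interpolation=cv2.INTER_CUBIC)
c=cv2.resize(t[175:251,300:396],(354,280),interpolation=cv2.INTER_CUBIC)
d=cv2.resize(t[120:290,200:310],(181,280),interpolation=cv2.INTER_CUBIC)
e=cv2.resize(t[220:280,230:300],(265,280)[:2] and (265,227),interpolation=cv2.INTER_CUBIC)
e=cv2.copyMakeBorder(e,0,53,0,0,0)
cv2.imwrite("pics/c0.png",np.vstack([np.hstack([a,b]),np.hstack([c,d,e])]))
E
```

```text
(no output)
```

View pics/c0.png

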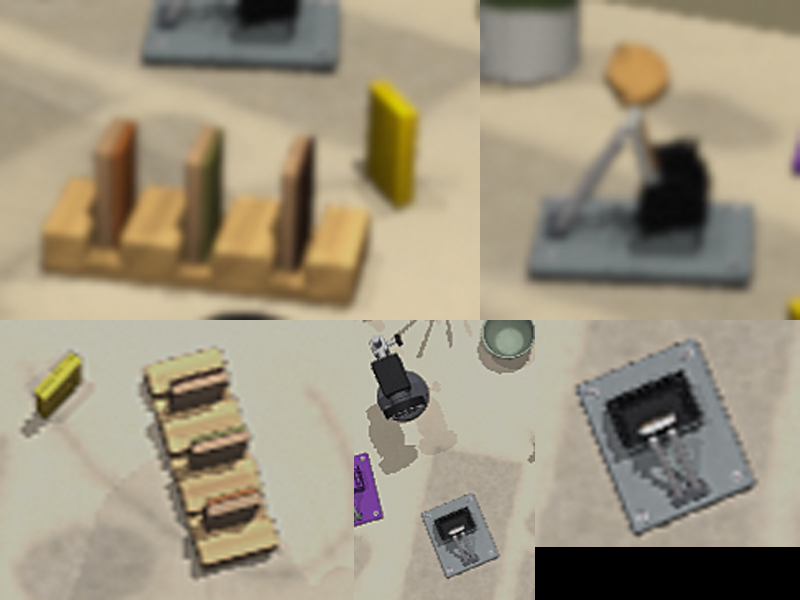

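View pics/wrist0.png

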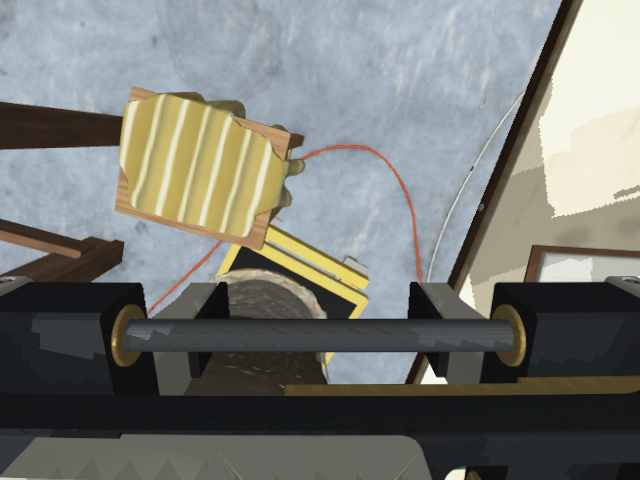

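Glazes face +x (away from the robot); orange is in the nearest groove, olive in the middle, dark at the far end. The easel also faces +x. Next come the coarse positions.

```bash
cat > h.py <<'E'
import numpy as np, cv2
from bench import ctrl
def ray(info,uv):
    K=np.array(info["K"]);k=info["k1"]
    p=cv2.undistortPoints(np.array(uv,float).reshape(-1,1,2),K,np.array([k,0,0,0,0.])).reshape(-1,2)
    T=np.array(info["pose"]);d=np.c_[p,np.ones(len(p))]@T[:3,:3].T
    return T[:3,3],d
def onz(info,uv,z):
    o,d=ray(info,uv);return o+d*((z-o[2])/d[:,2])[:,None]
def proj(info,P):
    T=np.array(info["pose"]);q=(np.atleast_2d(P)-T[:3,3])@T[:3,:3]
    p=q[:,:2]/q[:,2:];r=(p**2).sum(1,keepdims=True);p=p*(1+info["k1"]*r)
    K=np.array(info["K"]);return p@K[:2,:2].T+K[:2,2]
def R(rpy):
    from scipy.spatial.transform import Rotation as Q
    return Q.from_euler('xyz',rpy).as_matrix()
E
python3 - <<'E'
from h import *
i=ctrl.camera_info("top");np.set_printoptions(precision=4,suppress=True)
print(onz(i,[(362.9,225.2),(354.2,192.6),(358.5,208.5)],.071))
e=onz(i,[(241.4,236.6),(271.5,225.3),(287.3,264.4),(256.9,276.3)],.011);print(e,e.mean(0),np.diff(e,axis=0))
c=lambda x,y:(300+x/3.6875,175+y/3.6875)
print(onz(i,[c(145,52),c(225,30),c(277,225),c(197,245)],.027))
print(onz(i,[(229,172)],0.2))
E
```

```text
[[ 0.4765 -0.0007  0.071 ]
 [ 0.5677  0.022   0.071 ]
 [ 0.523   0.0107  0.071 ]]
[[0.456  0.3353 0.011 ]
 [0.4888 0.2516 0.011 ]
 [0.378  0.2052 0.011 ]
 [0.3444 0.2886 0.011 ]] [0.4168 0.2702 0.011 ] [[ 0.0328 -0.0837  0.    ]
 [-0.1108 -0.0464  0.    ]
 [-0.0336  0.0834  0.    ]]
[[ 0.5906  0.0611  0.027 ]
 [ 0.6085 -0.0004  0.027 ]
 [ 0.4559 -0.0377  0.027 ]
 [ 0.4404  0.0225  0.027 ]]
[[0.5827 0.3431 0.2   ]]
```

Request:
drive_tool(commands=[[[-4, 3.9, -0.2, 0], [-4, 3.9, -0.2, 0], [-4, 3.9, -0.2, 0], [-4, 3.9, -0.2, 0], [-4, 3.9, -0.2, 0], [-4, 3.9, -0.2, 0], [-4, 3.9, -0.2, 0], [-4, 3.9, -0.2, 0], [-4, 3.9, -0.2, 0], [-4, 3.9, -0.2, 0]]])

```text
time: 1.4
eef_pos: [0.4638, -0.1612, 0.2468]
tcp_rot: [-3.142, 0.0, -2.861]
contact_force: [0.1, -0.6, -1.0]
gripper_width: 0.0881
grasp_force: 0.0
```

Request:
drive_tool(commands=[[[-4, 3.9, 0, 0], [-4, 3.9, 0, 0], [-4, 3.9, 0, 0], [-3, 3, 0, 0], [-1, 0.7, 0, -0.036], [0, 0, 0, 0], [0, 0, 0, 0], [0, 0, 0, 0], [0, 0, 0, 0], [0, 0, 0, 0]]])

```text
time: 2.65
eef_pos: [0.5742, 0.0289, 0.2468]
tcp_rot: [3.142, 0.0, -2.825]
contact_force: [-0.7, 0.1, 0.6]
gripper_width: 0.0878
grasp_force: 0.0
```

```bash
python3 - <<'E'
from h import *
s=ctrl.sense();print(s["time"],s["eef_pos"],s["tcp_rot"],s["joints"]);
i=ctrl.camera_info("wrist");cv2.imwrite("pics/w1.png",ctrl.camera("wrist"))
import pickle;pickle.dump(i,open("w1.pkl","wb"))
E
```

```text
2.65 [0.57423774 0.02894907 0.24677363] [ 3.14155945e+00  3.34766469e-04 -2.82538054e+00] [ 3.90467812e-01  1.82037112e-01 -1.83336632e-01 -8.86636322e-06
 -1.20508628e+00 -1.64504885e+00]
```

View pics/w1.png

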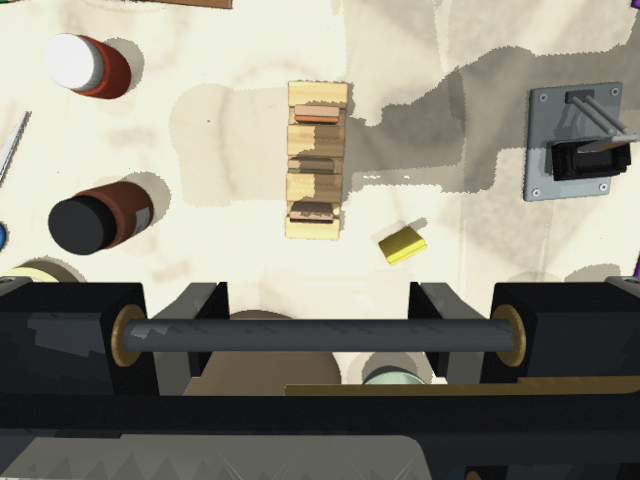

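Wrist view: the block spans (288,82)-(345,239), with the orange tile at (316,115), olive at (311,163) and dark at (312,212). The easel is at (580,140), with its pocket at (590,160). I'll zoom in to measure them.

```bash
python3 - <<'E'
import cv2,numpy as np
w=cv2.imread("pics/w1.png")
a=cv2.resize(w[75:247,280:356],None,fx=3.4,fy=3.4,interpolation=cv2.INTER_CUBIC)
b=cv2.resize(w[75:205,520:640],None,fx=4.4,fy=4.4,interpolation=cv2.INTER_CUBIC)
h=max(a.shape[0],b.shape[0])
f=lambda m:cv2.copyMakeBorder(m,0,h-m.shape[0],0,0,0)
o=np.hstack([f(a),f(b)]);print(a.shape,b.shape,o.shape)
cv2.imwrite("pics/w1z.png",o)
E
```

```text
(585, 258, 3) (572, 528, 3) (585, 786, 3)
```

View pics/w1z.png

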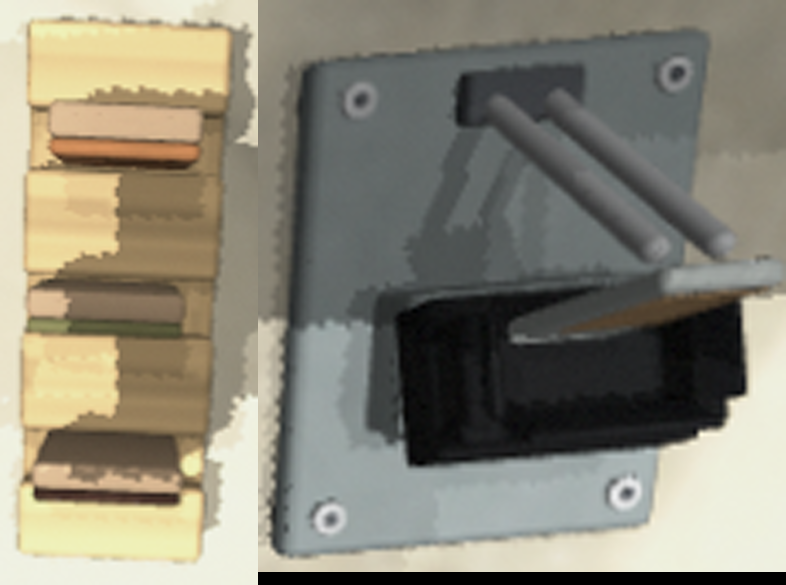

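```bash
python3 - <<'E'
from h import *
import pickle
np.set_printoptions(precision=4,suppress=True)
i=pickle.load(open("w1.pkl","rb"))
A=lambda L,z:onz(i,[(280+x/3.4-.35,75+y/3.4-.35) for x,y in L],z)
B=lambda L,z:onz(i,[(520+(x-258)/4.4-.39,75+y/4.4-.39) for x,y in L],z)
def show(n,p):
    print(n);print(p[:,:2].tolist() if 0 else p, 'ctr',p.mean(0)[:2],'len',np.linalg.norm(np.diff(p,axis=0),axis=1))
b=A([(30,20),(231,28),(203,558),(20,553)],.027);show('block',b)
f=(b[2]+b[3]-b[0]-b[1]);print('block front ang',np.arctan2(f[1],f[0]))
show('or top',A([(51,101),(203,109),(201,142),(50,138)],.070))
show('dk top',A([(37,463),(181,470),(180,494),(34,489)],.071))
e=B([(360,98),(677,73),(626,493),(330,518)],.012);show('screws',e)
f=(e[2]+e[3]-e[0]-e[1]);g=e[3]+e[0]-e[1]-e[2];print('easel front',np.arctan2(f[1],f[0]),np.arctan2(-g[0],g[1]))
r=B([(664,291),(783,285)],.0804);show('rest',r)
E
```

```text
block
[[ 0.457  -0.0391  0.027 ]
 [ 0.4411  0.0169  0.027 ]
 [ 0.5945  0.061   0.027 ]
 [ 0.6113  0.0039  0.027 ]] ctr [0.526  0.0107] len [0.0583 0.1597 0.0595]
block front ang 0.27574568075561334
or top
[[ 0.4792 -0.0231  0.07  ]
 [ 0.4688  0.0152  0.07  ]
 [ 0.4767  0.0174  0.07  ]
 [ 0.488  -0.0207  0.07  ]] ctr [ 0.4782 -0.0028] len [0.0397 0.0082 0.0397]
dk top
[[0.5719 0.0012 0.071 ]
 [0.5613 0.0404 0.071 ]
 [0.568  0.0423 0.071 ]
 [0.5794 0.0026 0.071 ]] ctr [0.5701 0.0216] len [0.0406 0.0069 0.0413]
screws
[[0.387  0.2153 0.012 ]
 [0.3573 0.2855 0.012 ]
 [0.4493 0.3248 0.012 ]
 [0.4791 0.2548 0.012 ]] ctr [0.4182 0.2701] len [0.0763 0.1001 0.0761]
easel front 0.4044792865249838 -2.7394418881254095
rest
[[0.4198 0.2558 0.0804]
 [0.4107 0.2789 0.0804]] ctr [0.4152 0.2673] len [0.0248]
```

Request:
drive_tool(commands=[[[5, -0.25, 0, 0.046], [4.9, -0.25, 0, 0], [0, 0, 4, 0], [0, 0, 4, 0], [0, 0, 4, 0], [0, 0, 4, 0], [0, 0, 3, 0], [0, 0, 2, 0], [0, 0, 0, 0], [0, 0, 0, 0]]])

```text
time: 3.95
eef_pos: [0.4816, -0.004, 0.0373]
tcp_rot: [-3.142, 0.001, -2.871]
contact_force: [-0.0, 0.4, 0.4]
gripper_width: 0.0874
grasp_force: 0.0
```

Request:
drive_tool(commands=[[[0, 0, 0, 0], [0, 0, 0, 0], [0, 0, 0, 0], [0, 0, 0, 0], [0, 0, 0, 0], [0, 0, 0, 0], [0, 0, 0, 0], [0, 0, 0, 0], [0, 0, 0, 0], [0, 0, 0, 0]]], fingers=3.6)

```text
time: 5.2
eef_pos: [0.4811, -0.0041, 0.0366]
tcp_rot: [3.142, 0.0, -2.871]
contact_force: [0.1, 0.3, 1.6]
gripper_width: 0.0408
grasp_force: 30.0
```

Request:
drive_tool(commands=[[[0, 0, -0.2, 0], [0.2, 0, 0, 0], [0.2, 0, 0, 0], [0.2, 0, 0, 0], [0.2, 0, 0, 0], [0.1, 0, 0, 0], [0.1, 0, 0, 0], [0.1, 0, 0, 0], [0, 0, 0, 0], [0, 0, 0, 0]]])

```text
time: 6.45
eef_pos: [0.4764, -0.005, 0.0402]
tcp_rot: [3.141, 0.011, -2.869]
contact_force: [13.3, 0.7, -7.0]
gripper_width: 0.0406
grasp_force: 30.0
```

```bash
python3 - <<'E'
from h import *
s=ctrl.sense();print(s["eef_pos"],s["contact_force"],s["moment"],s["gripper_width"])
im=ctrl.camera("scene");cv2.imwrite("pics/s1.png",im)
i=ctrl.camera_info("scene");p=proj(i,[s["eef_pos"]]);print(p)
u,v=p[0].astype(int)
a=cv2.resize(im[v-40:v+35,u-50:u+50],None,fx=5,fy=5,interpolation=cv2.INTER_CUBIC);cv2.imwrite("pics/s1z.png",a)
E
```

```text
[ 0.47638221 -0.0050273   0.04017375] [13.34327317  0.72462032 -7.00679713] [ 4.00283685e-01 -5.35199992e+00 -3.30174153e-03] 0.040647925630117814
[[310.74197267 270.90078886]]
```

View pics/s1z.png

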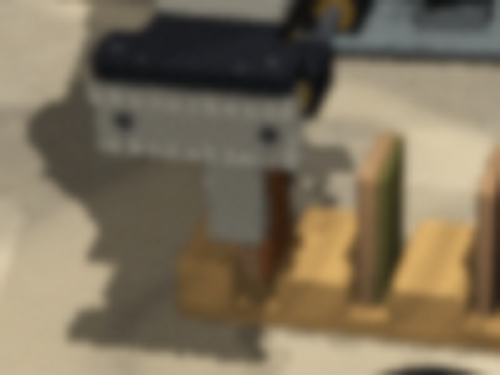

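The crop shows the tile nearly upright still between the pads, with 13 N of push. The pinch grips firmly against rotation, so I'll push further.

Request:
drive_tool(commands=[[[0.2, 0, 0, 0], [0.2, 0, 0, 0], [0.2, 0, 0, 0], [0.1, 0, 0, 0], [0.1, 0, 0, 0], [0, 0, 0, 0], [0, 0, 0, 0], [0, 0, 0, 0], [0, 0, 0, 0], [0, 0, 0, 0]]])

```text
time: 7.75
eef_pos: [0.4695, -0.0069, 0.0406]
tcp_rot: [3.142, 0.013, -2.869]
contact_force: [14.0, 0.4, -3.5]
gripper_width: 0.0407
grasp_force: 30.0
```

Request:
drive_tool(commands=[[[-0.4, 0, 0, 0], [-0.3, 0, -0.3, 0], [0, 0, -1, 0], [0, 0, -5, 0], [0, 0, -5, 0], [0, 0, -5, 0], [0, 0, -5, 0], [0, 0, 0, -0.131], [-2.3, 4.5, 0, 0], [-2.3, 4.5, 0, 0]]])

```text
time: 9.0
eef_pos: [0.4751, 0.0934, 0.2518]
tcp_rot: [3.141, -0.002, -2.742]
contact_force: [0.9, -0.2, -0.8]
gripper_width: 0.0408
grasp_force: 30.0
```

Request:
drive_tool(commands=[[[-2.3, 4.5, 0, 0], [-2.3, 4.5, 0, 0], [-2.3, 4.5, 0, 0], [-2.3, 4.5, 0, 0], [0, 0, 0, 0], [0, 0, 0, 0], [0, 0, 0, 0], [0, 0, 0, 0], [0, 0, 0, 0], [0, 0, 0, 0]]])

```text
time: 10.25
eef_pos: [0.491, 0.2948, 0.2517]
tcp_rot: [3.141, 0.0, -2.74]
contact_force: [0.1, 0.1, -0.8]
gripper_width: 0.0406
grasp_force: 30.0
```

```bash
python3 - <<'E'
from h import *
import pickle
s=ctrl.sense();print(s["time"],s["eef_pos"],s["tcp_rot"],s["gripper_width"])
pickle.dump(ctrl.camera_info("wrist"),open("w2.pkl","wb"))
w=ctrl.camera("wrist");cv2.imwrite("pics/w2.png",w)
im=ctrl.camera("scene");cv2.imwrite("pics/s2.png",im)
i=ctrl.camera_info("scene");p=proj(i,[s["eef_pos"]]);print(p)
u,v=p[0].astype(int)
a=cv2.resize(im[v-40:v+35,u-25:u+25],(400,600),interpolation=cv2.INTER_CUBIC)
j=pickle.load(open("w2.pkl","rb"));q=proj(j,[[.418,.270,.02]])[0].astype(int);print(q)
x0=max(0,min(q[0]-67,640-134));y0=max(0,q[1]-100);print(x0,y0)
b=cv2.resize(w[y0:y0+200,x0:x0+134],(400,600),interpolation=cv2.INTER_CUBIC)
cv2.imwrite("pics/c2.png",np.hstack([a,b]))
E
```

```text
10.25 [0.49097225 0.29482864 0.25170448] [ 3.14147755e+00  1.23880004e-04 -2.74021250e+00] 0.040619250867932326
[[379.18913178 137.95253443]]
[322 139]
255 39
```

View pics/c2.png

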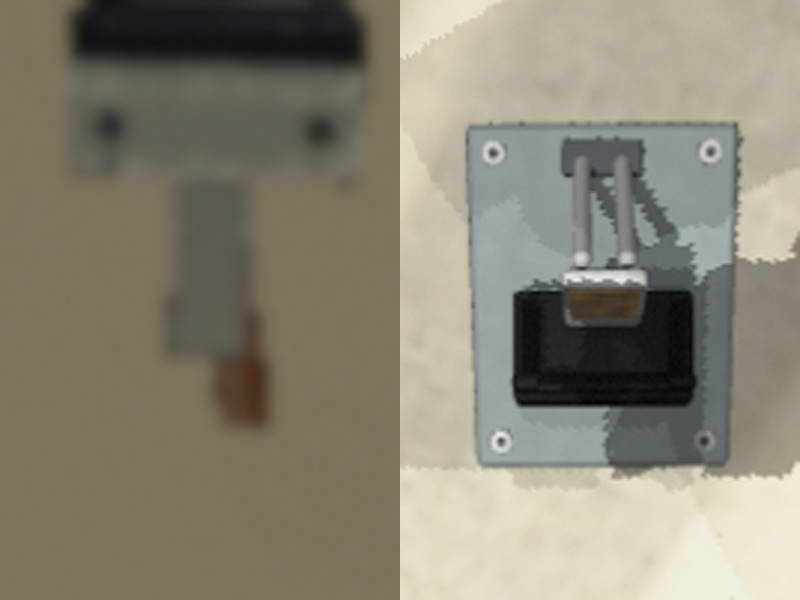

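Left: the tile leans back with its bottom forward, as wanted. Right: the overhead easel view shows the screws, the rest's front top edge at composite (565-645,290), and the pocket at 513-692 x 292-405.

```bash
python3 - <<'E'
from h import *
import pickle
np.set_printoptions(precision=4,suppress=True)
i=pickle.load(open("w2.pkl","rb"))
B=lambda L,z:onz(i,[(255+(x-400)/2.985-.33,39+y/3-.33) for x,y in L],z)
e=B([(493,153),(710,152),(704,441),(501,441)],.012)
c=e.mean(0);f=(e[2]+e[3]-e[0]-e[1]);g=e[0]+e[3]-e[1]-e[2]
a=np.arctan2(f[1],f[0]);print(c,a,np.arctan2(g[0],-g[1]))
F=np.array([np.cos(a),np.sin(a),0]);Y=np.array([-F[1],F[0],0])
print('screw lens',np.linalg.norm(np.diff(e,axis=0),axis=1))
def rel(n,L,z):
    p=B(L,z);print(n,(p-c)@F*1e3,(p-c)@Y*1e3,p.mean(0))
rel('rest top front',[(565,290),(645,290)],.0804)
rel('rest top back',[(564,272),(648,269)],.0804)
rel('rest bottom',[(566,325),(640,325)],.04)
rel('pocket outer',[(513,292),(692,292),(692,405),(515,405)],.045)
E
```

```text
[0.4181 0.2699 0.012 ] 0.4064711691490945 0.40196794833147886
screw lens [0.0758 0.1002 0.076 ]
rest top front [-3.1825 -3.0249] [-11.8051  12.0849] [0.4152 0.2688 0.0804]
rest top back [-8.3045 -8.9894] [-12.0366  12.9347] [0.41   0.2669 0.0804]
rest bottom [7.608 7.774] [-12.5174  12.5002] [0.4252 0.2729 0.04  ]
pocket outer [-3.1386 -2.7458 34.0156 33.6154] [-29.8141  29.4203  30.1178 -30.0891] [0.4323 0.2759 0.045 ]
```

Request:
drive_tool(commands=[[[4.2, 0.3, 0, 0], [4.15, 0.25, 0, 0], [0, 0, 4.7, 0], [0, 0, 4.7, 0], [0, 0, 4.7, 0], [0, 0, 0, 0], [0, 0, 0, 0], [0, 0, 0, 0], [0, 0, 0, 0], [0, 0, 0, 0]]])

```text
time: 11.6
eef_pos: [0.4121, 0.2677, 0.1113]
tcp_rot: [3.141, 0.001, -2.74]
contact_force: [0.1, -0.4, -0.6]
gripper_width: 0.0409
grasp_force: 30.0
```

Request:
drive_tool(commands=[[[-0.27, 0, 1, 0], [-0.27, 0, 1, 0], [-0.27, 0, 1, 0], [-0.13, 0, 0.5, 0], [-0.13, 0, 0.5, 0], [-0.08, 0, 0.3, 0], [0, 0, 0, 0], [0, 0, 0, 0], [0, 0, 0, 0], [0, 0, 0, 0]]])

```text
time: 12.85
eef_pos: [0.4221, 0.2716, 0.0674]
tcp_rot: [-3.141, -0.001, -2.74]
contact_force: [-3.0, -1.2, -2.5]
gripper_width: 0.0408
grasp_force: 30.0
```

Request:
drive_tool(commands=[[[0.1, 0, 0, 0], [-0.05, 0, 0.2, 0], [-0.05, 0, 0.2, 0], [-0.03, 0, 0.1, 0], [0, 0, 0.1, 0], [0, 0, 0, 0], [0, 0, 0, 0], [0, 0, 0, 0], [0, 0, 0, 0], [0, 0, 0, 0]]])

```text
time: 14.1
eef_pos: [0.4229, 0.2723, 0.0624]
tcp_rot: [3.142, 0.001, -2.739]
contact_force: [-6.4, -2.9, 9.3]
gripper_width: 0.0407
grasp_force: 30.0
```

Request:
drive_tool(commands=[[[0, 0, 0, 0], [0, 0, 0, 0], [0, 0, 0, 0], [0, 0, 0, 0], [0, 0, -0.5, 0], [0, 0, -2, 0], [0, 0, -4, 0], [0, 0, -4, 0], [-4, -0.3, -4, 0], [-4, -0.3, -4, 0]]], fingers=7)

```text
time: 15.35
eef_pos: [0.4995, 0.2982, 0.249]
tcp_rot: [3.141, 0.002, -2.739]
contact_force: [0.5, 0.4, 0.1]
gripper_width: 0.0699
grasp_force: 0.0
```

```bash
python3 - <<'E'
from h import *
import pickle
s=ctrl.sense();print(s["time"],s["eef_pos"],s["tcp_rot"],s["contact_force"])
pickle.dump(ctrl.camera_info("wrist"),open("w3.pkl","wb"))
w=ctrl.camera("wrist");cv2.imwrite("pics/w3.png",w)
im=ctrl.camera("scene");cv2.imwrite("pics/s3.png",im)
a=cv2.resize(im[180:250,310:380],(370,370),interpolation=cv2.INTER_CUBIC);a=cv2.copyMakeBorder(a,0,210,0,0,0)
j=pickle.load(open("w3.pkl","rb"));q=proj(j,[[.426,.273,.06]])[0].astype(int);print(q)
x0,y0=q[0]-70,max(0,q[1]-95);print(x0,y0)
b=cv2.resize(w[y0:y0+193,x0:x0+140],(420,580),interpolation=cv2.INTER_CUBIC)
cv2.imwrite("pics/c3.png",np.hstack([a,b]))
E
```

```text
15.35 [0.49948338 0.29815974 0.24904954] [ 3.14086774e+00  1.50442307e-03 -2.73907789e+00] [0.46501299 0.3752215  0.06774771]
[322 138]
252 43
```

View pics/c3.png

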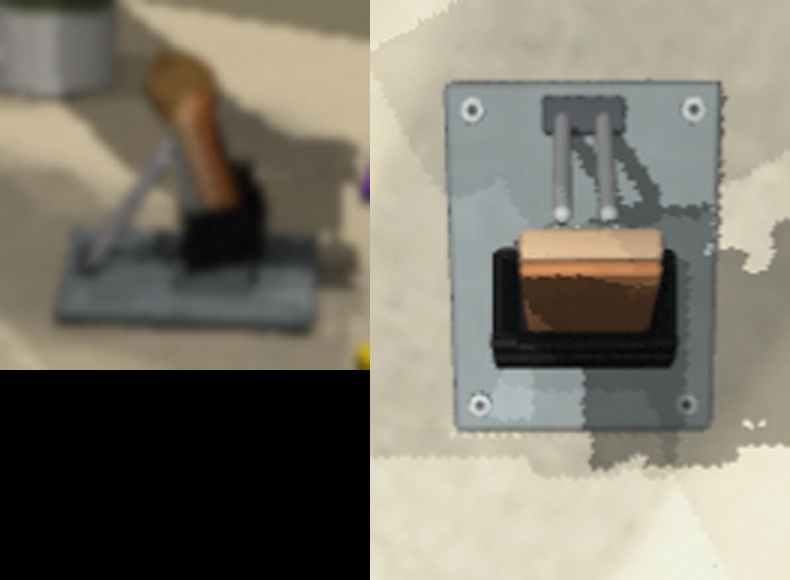

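The orange tile sits in the pocket, leaning against the rest, with its top edge at composite (520-661,228). I'll compare that with the predicted seated corners.

```bash
python3 - <<'E'
from h import *
import pickle
np.set_printoptions(precision=2,suppress=True)
i=pickle.load(open("w3.pkl","rb"))
a=.404;F=np.array([np.cos(a),np.sin(a),0]);Y=np.array([-F[1],F[0],0]);Z=np.array([0,0,1.])
t=np.radians(15);n=np.cos(t)*F+np.sin(t)*Z;zs=np.cos(t)*Z-np.sin(t)*F;O=np.array([.4262,.2734,.036])
for dz in(0,.002,.004):
  for nn,d in(('back',0),('front',.014)):
    p=proj(i,[O+zs*(.058+dz)+n*d+Y*s*.0205 for s in(-1,1)]);print(dz,nn,370+(p[:,0]-252)*3,(p[:,1]-43)*3.005)
p=proj(i,[O+zs*.009+n*.014+Y*s*.0205 for s in(-1,1)]);print('front at lip',370+(p[:,0]-252)*3,(p[:,1]-43)*3.005)
E
```

```text
0 back [512.6  658.48] [230.96 230.52]
0 front [512.77 658.61] [280.93 280.49]
0.002 back [512.23 659.08] [228.64 228.2 ]
0.002 front [512.39 659.21] [278.94 278.5 ]
0.004 back [511.84 659.69] [226.28 225.84]
0.004 front [512.01 659.83] [276.92 276.47]
front at lip [520.68 646.01] [322.59 322.21]
```

The orange tile is seated to within about 1 mm. Next is the dark tile.

Request:
drive_tool(commands=[[[0.68, -4.71, 0, 0], [0.68, -4.71, 0, 0], [0.68, -4.71, 0, 0], [0.68, -4.71, 0, 0], [0.68, -4.71, 0, 0], [0.68, -4.71, 0, 0], [0, 0, 0, 0.132], [0, 0, 5, 0], [0, 0, 5, 0], [0, 0, 3, 0]]])

```text
time: 16.7
eef_pos: [0.5701, 0.0214, 0.1142]
tcp_rot: [3.141, -0.003, -2.872]
contact_force: [0.5, 0.0, 0.4]
gripper_width: 0.0699
grasp_force: 0.0
```

```bash
python3 - <<'E'
from h import *
import pickle
i=pickle.load(open("w1.pkl","rb"));print(onz(i,[(380,245),(415,228),(427,243),(390,263)],.059))
s=ctrl.sense();print(s["eef_pos"],s["tcp_rot"])
d=R(s["tcp_rot"]).T@(np.array([.5727,.0221,.037])-s["eef_pos"]);print(d*100)
E
```

```text
[[0.58008575 0.09786696 0.059     ]
 [0.55249324 0.12505183 0.059     ]
 [0.56326705 0.14269744 0.059     ]
 [0.59504953 0.11461462 0.059     ]]
[0.57012722 0.02140032 0.1141561 ] [ 3.14144864e+00 -2.69242103e-03 -2.87234234e+00]
[-2.87392885e-01 -2.10186201e-03  7.71486352e+00]
```

Request:
drive_tool(commands=[[[-0.2, 0, 0, 0], [0, 0, 3, 0], [0, 0, 3, 0], [0, 0, 1.5, 0], [0, 0, 0.4, 0], [0, 0, 0, 0], [0, 0, 0, 0], [0, 0, 0, 0], [0, 0, 0, 0], [0, 0, 0, 0]]])

```text
time: 17.95
eef_pos: [0.5737, 0.0224, 0.0377]
tcp_rot: [3.142, 0.0, -2.872]
contact_force: [-0.6, 0.4, -0.1]
gripper_width: 0.0698
grasp_force: 0.0
```

Request:
drive_tool(commands=[[[0, 0, 0, 0], [0, 0, 0, 0], [0, 0, 0, 0], [0, 0, 0, 0], [0, 0, 0, 0], [0, 0, 0, 0], [0, 0, 0, 0], [0, 0, -0.2, 0], [0, 0, 0, 0], [0, 0, 0, 0]]], fingers=3.8)

```text
time: 19.2
eef_pos: [0.5736, 0.0224, 0.0396]
tcp_rot: [3.142, -0.0, -2.872]
contact_force: [0.3, 0.2, -1.0]
gripper_width: 0.0428
grasp_force: 30.0
```

Request:
drive_tool(commands=[[[0.2, 0, 0, 0], [0.2, 0, 0, 0], [0.2, 0, 0, 0], [0.2, 0, 0, 0], [0.2, 0, 0, 0], [0.2, 0, 0, 0], [0.2, 0, 0, 0], [0.2, 0, 0, 0], [0.1, 0, 0, 0], [0, 0, 0, 0]]])

```text
time: 20.45
eef_pos: [0.5632, 0.0198, 0.0414]
tcp_rot: [-3.141, 0.011, -2.87]
contact_force: [13.4, 1.2, -6.6]
gripper_width: 0.0431
grasp_force: 30.0
```

Request:
drive_tool(commands=[[[0.2, 0, 0, 0], [0, 0, 0, 0], [-0.4, 0, 0, 0], [-0.3, 0, -0.3, 0], [0, 0, -1, 0], [0, 0, -4, 0], [0, 0, -5, 0], [0, 0, -5, 0], [0, 0, -5, 0], [0, 0, 0, -0.133]]])

```text
time: 21.7
eef_pos: [0.5631, 0.0192, 0.2476]
tcp_rot: [-3.141, 0.007, -2.736]
contact_force: [-0.6, -0.1, -1.4]
gripper_width: 0.0431
grasp_force: 30.0
```

```bash
python3 - <<'E'
from h import *
s=ctrl.sense();print(s["eef_pos"],s["tcp_rot"],s["gripper_width"])
print(R([np.pi,0,-2.739]).T@(np.array([.4024,.2632,.19])-s["eef_pos"])*100)
E
```

```text
[0.5630968  0.01915895 0.24761145] [-3.14053447  0.00654653 -2.73611511] 0.04310364374390361
[ 5.22322998 28.74913603  5.76114529]
```

Request:
drive_tool(commands=[[[0.87, 4.79, 0, 0], [0.87, 4.79, 0, 0], [0.87, 4.79, 0, 0], [0.87, 4.79, 0, 0], [0.87, 4.79, 0, 0], [0.87, 4.79, 0, 0], [0, 0, 0, 0], [0, 0, 0, 0], [0, 0, 3, 0], [0, 0, 3, 0]]])

```text
time: 22.95
eef_pos: [0.4018, 0.2619, 0.1821]
tcp_rot: [3.141, 0.0, -2.741]
contact_force: [0.2, -0.2, -0.7]
gripper_width: 0.0431
grasp_force: 30.0
```

Request:
drive_tool(commands=[[[0, 0, 0, 0], [0, 0, 0, 0], [0, 0, 0, 0], [0, 0, 0, 0], [0, 0, 0, 0], [0, 0, 0, 0], [0, 0, 0, 0], [0, 0, 0, 0], [0, 0, 0, 0], [0, 0, 0, 0]]])

```text
time: 24.2
eef_pos: [0.4014, 0.2631, 0.1825]
tcp_rot: [-3.142, -0.0, -2.739]
contact_force: [-0.0, 0.4, -0.9]
gripper_width: 0.0432
grasp_force: 30.0
```

```bash
python3 - <<'E'
from h import *
s=ctrl.sense();print(s["eef_pos"],s["tcp_rot"],s["gripper_width"])
print(R(s["tcp_rot"]).T@(np.array([.4024,.2632,.136])-s["eef_pos"])*100)
im=ctrl.camera("scene");cv2.imwrite("pics/s4.png",im)
i=ctrl.camera_info("scene");print(proj(i,[s["eef_pos"]]))
cv2.imwrite("pics/s4z.png",cv2.resize(im[130:250,305:385],(400,600),interpolation=cv2.INTER_CUBIC))
E
```

```text
[0.4013966  0.26313023 0.18254105] [-3.14154874e+00 -5.83712664e-05 -2.73871999e+00] 0.04316622232158521
[-0.0953133  -0.032717    4.65410135]
[[338.40324587 164.28589757]]
```

View pics/s4z.png

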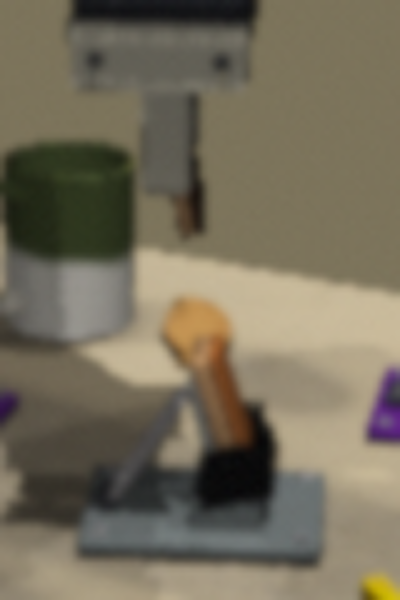

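The dark tile hangs over the standard. Its pale near edge and dark glaze slope bottom-forward, down to (203,235) in the crop. I'll fit the lean numerically against a projected model.

```bash
python3 - <<'E'
from h import *
np.set_printoptions(precision=1,suppress=True,linewidth=160)
i=ctrl.camera_info("scene");im=cv2.imread("pics/s4.png").astype(int)
print(im[146:182,328:352].sum(2)//3)
a=.404;F=np.array([np.cos(a),np.sin(a),0]);Y=np.array([-F[1],F[0],0]);Z=np.array([0,0,1.])
P=np.array([.4014,.2631,.2015])
for t in(.1,.18,.26,.34):
    n=np.cos(t)*F+np.sin(t)*Z;z=np.cos(t)*Z-np.sin(t)*F
    print(t,[ (proj(i,[P+n*d+Y*s*.0215+z*h for h in(.0143,-.019,-.0447)])).round(1).tolist() for d,s in((.006,1),(.006,-1),(-.006,-1))])
E
```

```text
[[ 98 100 102 104 101  98  96  98 100 101 101 100  98 101 105 107 107 105 102 101  98  95  96  99]
 [100 102 104 106 104 101 101 102 103 104 103 103 102 103 106 106 109 109 106 108 105 100 101 104]
 [103 105 107 108 106 102  98  96  98  98  97  96  97  96  92  87  94 105 107 110 109 105 106 108]
 [107 108 109 108 107 101  94  92  91  90  89  90  89  86  76  65  75  98 108 109 109 109 109 109]
 [110 109 110 109 107 101  93  89  88  87  87  87  87  83  72  57  69  94 106 110 110 110 109 110]
 [110 110 110 110 108 103  94  89  88  87  87  88  87  84  73  59  70  95 107 110 109 109 109 111]
 [110 110 110 109 111 104  95  90  88  87  87  88  88  85  74  61  71  96 107 109 111 110 110 110]
 [110 109 110 111 109 105  96  91  89  88  88  88  87  84  74  61  72  96 107 110 109 109 110 110]
 [110 110 110 110 106 100  92  89  88  88  88  87  87  84  74  62  72  96 108 109 110 110 109 110]
 [110 110 109 109 103  92  87  88  88  89  88  88  88  85  75  61  71  97 107 109 109 110 110 110]
 [110 110 109 108 101  87  84  88  88  88  88  89  87  84  75  60  71  96 107 110 110 111 110 110]
 [108 109 1
[... 2387 characters left out ...]
169 174 175 172 167 163 162 161 158 148 141 137 135 132 130 123 118 114 113]]
0.1 [[[341.0, 148.2], [342.3, 161.4], [343.2, 171.5]], [[339.8, 153.3], [341.1, 166.9], [342.1, 177.2]], [[334.7, 153.7], [336.0, 167.2], [337.0, 177.5]]]
0.18 [[[340.5, 148.1], [342.9, 161.2], [344.6, 171.2]], [[339.3, 153.2], [341.7, 166.6], [343.5, 176.9]], [[334.3, 153.9], [336.7, 167.4], [338.6, 177.6]]]
0.26 [[[340.0, 148.0], [343.4, 160.9], [346.0, 170.7]], [[338.8, 153.1], [342.3, 166.3], [345.0, 176.4]], [[333.8, 154.2], [337.4, 167.4], [340.1, 177.5]]]
0.34 [[[339.5, 147.9], [344.0, 160.5], [347.4, 170.2]], [[338.3, 153.0], [342.9, 166.0], [346.4, 175.9]], [[333.4, 154.5], [338.1, 167.5], [341.6, 177.3]]]
```

Request:
drive_tool(commands=[[[-0.1, 0, 0.5, 0], [0, 0, 1, 0], [0, 0, 1, 0], [0, 0, 1, 0], [0, 0, 0.6, 0], [0, 0, 0.3, 0], [0, 0, 0, 0], [0, 0, 0, 0], [0, 0, 0, 0], [0, 0, 0, 0]]])

```text
time: 25.5
eef_pos: [0.4024, 0.2636, 0.1388]
tcp_rot: [3.141, 0.0, -2.739]
contact_force: [-0.5, -0.4, -0.8]
gripper_width: 0.0424
grasp_force: 30.0
```

```bash
python3 - <<'E'
from h import *
s=ctrl.sense();print(s["time"],s["eef_pos"],s["tcp_rot"],s["gripper_width"],s["contact_force"],s["dq"])
im=ctrl.camera("scene");cv2.imwrite("pics/s5.png",im)
cv2.imwrite("pics/s5z.png",cv2.resize(im[160:240,320:373],(398,600),interpolation=cv2.INTER_CUBIC))
E
```

```text
25.5 [0.40238714 0.26360828 0.13876437] [ 3.14137467e+00  3.52280666e-04 -2.73880287e+00] 0.04239085329501901 [-0.51845158 -0.43835358 -0.82399443] [ 0.0011608   0.00137125 -0.00169809 -0.00073697 -0.00073799 -0.00045797]
```

View pics/s5z.png

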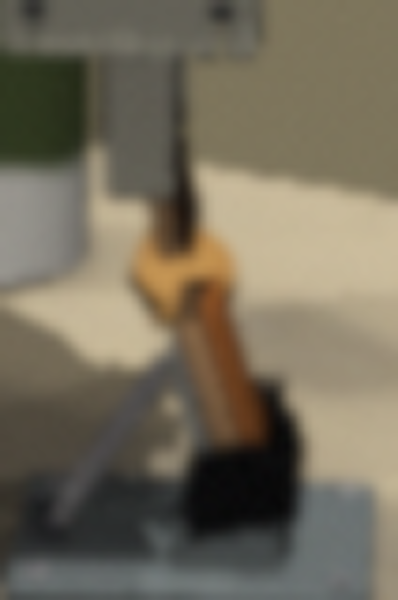

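```bash
python3 - <<'E'
from h import *
np.set_printoptions(precision=1,suppress=True,linewidth=170)
i=ctrl.camera_info("scene");im=cv2.imread("pics/s5.png").astype(int)
a=.404;F=np.array([np.cos(a),np.sin(a),0]);Y=np.array([-F[1],F[0],0]);Z=np.array([0,0,1.])
t=np.radians(15);n=np.cos(t)*F+np.sin(t)*Z;zs=np.cos(t)*Z-np.sin(t)*F;O=np.array([.4262,.2734,.036])
g=lambda L,d,h,w:proj(i,[O+n*x+zs*h+Y*s*w for x,s in L])
L=[(0,-1),(1,-1),(1,1)]
print('orange top',proj(i,[O+n*.014*x+zs*.058+Y*s*.0205+Y*.0012 for x,s in L]))
P=np.array([.4024,.2636,.1578])
for t2 in(.2,.26,.32):
    m=np.cos(t2)*F+np.sin(t2)*Z;z2=np.cos(t2)*Z-np.sin(t2)*F
    print(t2,'dark bot',proj(i,[P+m*(x-.5)*.012+z2*-.0447+Y*s*.0215 for x,s in L]).tolist())
    o=P-z2*(.0447-.0295)-m*.006;v=o-O;print('  seat x,y,z mm',-v@n*1e3,-v@Y*1e3,v@zs*1e3)
for c,nm in((2,'red'),(0,'blue')):print(nm);print(im[184:206,336:356,c])
E
```

```text
orange top [[342.4 202.7]
 [348.  201.5]
 [348.9 195.5]]
0.2 dark bot [[339.21639805727784, 194.8118284638283], [344.11843542757885, 194.04489571764958], [345.17207370641347, 187.90553642074389]]
  seat x,y,z mm 0.26257199395100594 -0.34470680276372523 109.51040730650453
0.26 dark bot [[340.3364556763527, 194.74735795526814], [345.17686329121284, 193.70447939018862], [346.2015914421065, 187.5722310859557]]
  seat x,y,z mm -0.6373860789609466 -0.34470680276368104 109.12165147258474
0.32 dark bot [[341.44927235100937, 194.61987768952196], [346.21116255251053, 193.30439049028953], [347.207644497947, 187.18069947813848]]
  seat x,y,z mm -1.5590360706048871 -0.3447068027637176 108.78756028097835
red
[[ 99  99  98  97  96  94  84  59  47  97 160 191 198 199 199 198 196 192 187 184]
 [104 104 103  97  93  90  78  53  39  82 145 184 197 199 200 201 200 199 199 198]
 [138 136 130 112  94  83  68  45  35  67 129 176 194 199 199 199 200 199 199 200]
 [177 176 167 141 107  86  68  46  33  58 119 172 194 198 199 198 199 199 199 199]
 [192 192 185 160 121  92  75  51  34  58 117 171 193 198 198 19
[... 2562 characters left out ...]
47  50  58  79 112 138 149 151 151]
 [133 107  78  65  73  78  79  70  55  43  36  35  40  47  71 108 135 146 147 148]
 [145 130 100  68  61  69  72  65  50  42  39  37  36  44  69 110 133 141 142 142]
 [153 144 121  84  58  58  65  59  48  42  40  38  36  42  73 109 128 131 132 131]
 [155 152 138 107  74  59  58  54  48  47  41  38  36  42  70 105 121 122 121 120]
 [156 154 148 128  95  70  60  54  53  52  46  40  34  38  61  94 114 118 119 117]
 [154 154 151 140 119  98  81  66  63  64  57  43  34  32  48  81 106 117 119 118]
 [154 153 153 149 139 128 107  82  69  69  62  47  35  31  42  71 101 115 118 118]
 [153 152 152 151 147 138 117  87  70  69  66  52  37  32  36  59  92 112 117 117]]
```

```bash
python3 -c "
from bench import ctrl
s=ctrl.sense();print(s['grasp_force'],s['gripper_width']);print(ctrl.hand_in())"
```

```text
29.99996244907379 0.04260282033240992
the job is handed in; nothing more can be done
None
```

I handed the job in at about 25.6 s of the 51 s allowed: the orange standard is seated and let go, and the dark tile is held still over it with a gap measured at about 2 cm and the same 15° lean; no verdict was returned.

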